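# Show a culture dish to the dish-reading camera

## Robot

A 7-joint arm with a two-finger parallel gripper is mounted at the origin on the work surface. World frame = base frame: x ahead of the robot, y to its left, z up, the work surface at z = 0. Lengths are in mm, angles in rad, forces in N, time in s.
With the tool pointing down it reaches from about 400 to 875 mm from the base axis. Payload 4.4 kg.
Tool frame: the origin (TCP) lies on the centre line of the jaws, within the pads' length; the fingertips stand 25 mm ahead of it and the grasp point (between the pads) lies 6 mm ahead of it (ctrl.finger_overhang is the distance from the TCP to the fingertips, in mm); z points along the fingers, y is the line along which they close (so a half turn about z gives the same grasp; the last joint's range is limited). The gripper opens to 85 mm and grips with 20 to 120 N. Pads are 22 mm wide; open, the fingers measure 114 mm over their backs; the gripper's body (76 mm by 85 mm) begins 54 mm behind the grasp point. The pads swing forward as they close: fully open they stand 13 mm farther back than shut.
Start: joints at [1.154, 0.628, 0.038, 1.517, -0.027, 0.996, -0.02], TCP at [223.399, -610.418, 256.313] pointing down, gripper open.
Joint ranges: [-3.06, 3.06], [-0.37, 2.12], [-1.25, 1.32], [0.18, 2.47], [-1.1, 4.24], [0.23, 1.98], [-2.94, 2.94]. Speed limits (rad/s): [2.57, 2.57, 3.14, 3.14, 3.14, 3.14, 3.14].

## Interface

Orientations are given as [roll, pitch, yaw] about the fixed x, y, z axes, in that order (R = Rz(yaw) Ry(pitch) Rx(roll)).
In Python, from cell import ctrl gives the robot as it stands. The module is installed in compiled form; this text tells all that it offers.
- The arm moves only by the tool play_rows, never from a script. Its argument "targets" is a list of rows, each a list of 5 numbers: the closure, from 0 (fully open) to 1 (shut), then the shift along the tool's x, y, z in cm, then the turn about the tool's z in degrees. In form: [[gripper, dx, dy, dz, spin], ...]. A call has 1 to 10 rows; each row is the pose to reach, as a shift and turn from the pose commanded when the call began, along the tool's axes at that moment; what a row does not reach only later rows make up. A row lasts 1/10 s, in which the tool goes at most 50 mm and 8.59 degrees, less where a joint would pass 70% of its speed; a pose out of reach is approached as far as the arm can. A call with a gripper value outside its range is refused whole. The fingers move at their own pace and stop on an object; the grip force is fixed at half the most. Time passes only in rows, so rows that repeat a pose let the fingers close. It gives the time, the measured TCP pose, the force, the opening and the grip force at its end, in the units of the state.
- ctrl.read_state(): the state, without advancing time (a new reading comes with each control period).
- ctrl.get_image(name): name is "scene" or "top"; returns (picture, depth): 420x560x3 uint8, red, green, blue; 420x560 float32, mm along the optical axis (not along the pixel's ray), 0 where there is no reading.
- ctrl.calibration(name): a dict with "vfov" (degrees; the focal length in pixels is half the picture's height over the tangent of half this angle, whatever the lens; pixels are square), "cx", "cy" (the principal point, pixels), "extrinsics" (4x4, takes a point from camera to world coordinates). Camera axes: x right, y down, z forward; pixel columns grow to the right and rows downward; lengths in mm; the calibration is good to about 2 mm. A picture is of the moment at which its call begins. calibration takes no time and is no camera call.
- ctrl.finish_job(): hands the job in; it is judged then, once.
Trained networks look in the newest picture that a camera, given by its name, has taken for a name from the list of things; names that differ only in an ending like _2 or _b are one class to them, and where a whole thing is asked for, a point or a joint stands for the part that bears it (a point fixed in the world has none). Each returns a list of dicts, best first, with "confidence" (0 to 1); they miss things now and then, are a little off and sometimes report something else, mostly with a low value. They report only what shows in the picture. A call takes as long as a camera call. They do not tell look-alikes from the thing itself.
- ctrl.search_frame(camera, name): "bbox" ([left, top, right, bottom] in pixels, round what is visible of it).
- ctrl.trace(camera, name): "pixels" (420x560 bool, what is visible of it) and "bbox" ([left, top, right, bottom] in pixels, round what is visible of it).
The state is a dict: "clock": time; "qpos": joint angles; "qd": joint speeds; "tau": joint torques, N m; "eef_pos": TCP position; "tool_rot": TCP orientation; "force": force on the tool from outside, world axes, zero at the start; "torque": the same for the moment, N m; "width": finger opening in mm; "gripper_force": force on a finger pad.
Only numpy, scipy, OpenCV 4.12 (cv2) and the standard library are available. Lean on these libraries where they do the work, as an engineer would, in place of code of your own. Each camera call takes 0.05 s, during which the arm holds its last target. There are 200 camera calls.

## Task

Take the small culture dish off the tallest stack and hold it up in front of the dish-reading camera, lid away from the lens, with its underside squarely facing the lens, centred on the line of sight and about 12 cm from the lens. Keep the dish right way up on the way (never tipped past about 45 degrees) and leave the stacks, the other dishes and everything else standing where they are. Finish while still holding the dish there, steady, in the gripper: do not put it down or let go.

Things in the scene. Friction and masses are not known exactly. Their poses are not given: they have to be found in the camera images.
- dish_tall_center (a point): the dish to show: a small lidded culture dish taped shut, a flat round disc 60 mm across and 16 mm high, clear plastic with cream agar, about 35 g, lying flat and loose on top of the tallest stack near its middle; this point is its centre, 8 mm above its underside; its z axis is the dish's axis, upwards through the lid
- stack_tall_top (a point): the tallest stack of 6 large lidded culture dishes banded together as one loose piece, 90 mm across and 96 mm high, standing on the bench; this point is the centre of its flat top; z up
- dish_middle_center (a point): a second small lidded culture dish taped shut, a flat round disc 60 mm across and 16 mm high, clear plastic with cream agar, about 35 g, lying flat and loose on top of the middle stack near its middle; this point is its centre, 8 mm above its underside; its z axis is the dish's axis, upwards through the lid
- stack_middle_top (a point): the middle stack of 4 large lidded culture dishes banded together as one loose piece, 90 mm across and 64 mm high, standing on the bench; this point is the centre of its flat top; z up
- dish_low_center (a point): a third small lidded culture dish taped shut, a flat round disc 60 mm across and 16 mm high, clear plastic with cream agar, about 35 g, lying flat and loose on top of the lowest stack near its middle; this point is its centre, 8 mm above its underside; its z axis is the dish's axis, upwards through the lid
- stack_low_top (a point): the lowest stack of 3 large lidded culture dishes banded together as one loose piece, 90 mm across and 48 mm high, standing on the bench; this point is the centre of its flat top; z up
- camera_head: head of the dish-reading camera, fixed on a low white stand: white box, black lens in the middle of a round ring light 80 mm across. Origin: centre of the lens glass, 110 mm above the bench. Its z axis is the line of sight, out of the lens, tilted 30 degrees from vertical, looking up and leaning roughly back towards the robot; its y axis is level. Nothing stands in front of the lens (positive z)
- burner: bystander: laboratory burner, blue round foot 84 mm across with a steel tube, 156 mm high, loose; origin at the centre of its underside
- beaker: bystander: glass beaker 72 mm across, 95 mm high, loose; origin at the centre of its underside
- pipette: bystander: white hand pipette lying on the bench, 225 mm long along its x axis, 22 mm high, loose; origin on its underside near the middle of its length
Not all that is in view belongs to the job. What is shaped like the part that bears camera_head but orange or red is not meant.

How it is judged (in metres and radians):
On the way:
1. the small dish of the tallest stack is lifted clear of it in the fingers (z of dish_tall_center in the frame of stack_tall_top above 0.025 m and contact force between dish_tall and the fingers above 0.5 N), for 0.2 s.
At the end, for the whole second after the job is handed in: The dish is held still in the fingers, lid up, over 150 mm above the bench: centre within 12 mm of the line of sight (in x and in y), 105 to 140 mm from the lens, axis within 0.15 rad of the line of sight, not touching the camera; all else within 30 mm of its start (x of dish_tall_center in the frame of camera_head between -0.012 and 0.012 m and y of dish_tall_center in the frame of camera_head between -0.012 and 0.012 m and z of dish_tall_center in the frame of camera_head between 0.105 and 0.14 m and angle between the z axis of dish_tall_center and the z axis of camera_head, either way round below 0.15 rad and angle between dish_tall_center's own z axis and vertical below 0.9 rad and height (world z) of dish_tall_center above 0.15 m and contact force between dish_tall and the fingers above 0.5 N and contact force between dish_tall and viewer below 0.1 N and linear speed of dish_tall below 0.02 m/s and angular speed of dish_tall below 0.2 rad/s and distance of each of dish_middle_center, dish_low_center, stack_tall_top, stack_middle_top, stack_low_top, burner, beaker, pipette from where it was at the start of the episode below 0.03 m); the arm keeps its last pose, push and grip.
It fails at once if the dish is tipped more than 57 degrees (angle between dish_tall_center's own z axis and vertical above 1 rad).
It fails at once if a stack, another dish or a bystander is moved by more than 30 mm (distance of any of dish_middle_center, dish_low_center, stack_tall_top, stack_middle_top, stack_low_top, burner, beaker, pipette from where it was at the start of the episode above 0.03 m).
It fails at once if a stack or another dish is toppled (angle between any of dish_middle_center, dish_low_center, stack_tall_top, stack_middle_top, stack_low_top's own z axis and vertical above 0.35 rad).
It also fails if it takes over 48 s, if anything falls off the work surface, if the arm or the gripper's body presses on something with over 40 N, if the wrist force passes 120 N, or if a joint passes its speed limit or range.

## Working session

There is one attempt and no reset: what is moved stays moved. The work goes in short steps, Python scripts to look and compute and a tool call to move; the robot and the scene stay as the last step left them, time stands still between calls to the robot, and variables do not carry over. Pictures are saved under pics/ and viewed, at most 10 in all, crops included, and the job is handed in when it is done.

Besides the shell and the picture viewer there is one more tool, called after "Request:" by a JSON object that holds its "name" and its "arguments". play_rows: Moves the arm, as the interface text tells. Its arguments: {"type":"object","properties":{"targets":{"type":"array"}},"required":["targets"]}

```bash
mkdir -p pics
cat > h.py <<'E'
import numpy as np, cv2
from cell import ctrl
def cloud(cam):
    im,d=ctrl.get_image(cam); c=ctrl.calibration(cam)
    f=im.shape[0]/2/np.tan(np.radians(c["vfov"])/2)
    v,u=np.mgrid[:im.shape[0],:im.shape[1]]
    P=np.stack([(u-c["cx"])/f*d,(v-c["cy"])/f*d,d],-1)
    E=np.array(c["extrinsics"]); W=P@E[:3,:3].T+E[:3,3]
    W[d<=0]=np.nan
    return im,W
E
python3 - <<'E'
from h import *
ims=[]
for cam in("scene","top"):
    im,W=cloud(cam); np.save(cam+".npy",W); cv2.imwrite(cam+".png",im[...,::-1])
    cv2.imwrite(f"pics/{cam}0.png",im[...,::-1])
    print(cam,np.round(ctrl.calibration(cam)["extrinsics"],2).tolist())
    for n in("dish_tall_center","stack_tall_top","camera_head","burner","beaker","pipette"):
        for r in ctrl.trace(cam,n):
            m=r["pixels"]; print(n,round(r["confidence"],2),np.round(r["bbox"]),np.round(np.nanmedian(W[m],0)), np.round(np.nanpercentile(W[m][:,2],[5,95])))
print(ctrl.read_state())
E
```

```text
scene [[-0.19, 0.82, -0.54, 1391.77], [0.98, 0.15, -0.11, 40.39], [-0.01, -0.55, -0.83, 1390.84], [0.0, 0.0, 0.0, 1.0]]
dish_tall_center 0.72 [361. 237. 382. 257.] [639. 146. 111.] [ 97. 116.]
stack_tall_top 0.61 [356. 233. 389. 274.] [659. 153.  80.] [ 7. 99.]
camera_head 0.85 [104. 152. 132. 181.] [ 486. -680.   91.] [ 56. 122.]
camera_head 0.82 [162. 194. 196. 233.] [ 622. -428.   92.] [ 59. 122.]
camera_head 0.58 [219. 224. 250. 259.] [ 684. -240.   92.] [ 56. 123.]
burner 0.87 [318. 272. 347. 311.] [776.  52.  18.] [  7. 153.]
beaker 0.59 [445. 255. 481. 294.] [656. 417.  57.] [ 2. 94.]
pipette 0.9 [190. 144. 228. 190.] [ 363. -404.   17.] [-0. 24.]
top [[0.06, -0.98, 0.2, 233.43], [-1.0, -0.05, 0.01, -136.36], [-0.0, -0.2, -0.98, 1728.64], [0.0, 0.0, 0.0, 1.0]]
dish_tall_center 0.82 [185. 174. 205. 190.] [634. 143. 111.] [104. 118.]
dish_tall_center 0.74 [198. 222. 216. 243.] [476. 107.  63.] [57. 69.]
stack_tall_top 0.9 [180. 176. 213. 206.] [604. 139.  92.] [  9. 101.]
camera_head 0.93 [440. 237. 470. 269.] [ 460. -680.  105.] [ 71. 123.]
camera_head 0.74 [363. 191. 389. 219.
[... 405 characters left out ...]
3.] [52. 69.]
{'clock': 0.7, 'qpos': array([ 1.15420876,  0.62834281,  0.03849246,  1.51741952, -0.02698027,
        0.99630717, -0.02001188]), 'qd': array([-0.00036371,  0.00028418, -0.0011558 ,  0.00188283,  0.00069014,
        0.00060493, -0.00024538]), 'tau': array([-4.20949136e-04, -5.63115621e+01,  1.22561786e+00, -1.93748707e+01,
        1.10923636e-02,  1.60962041e-03, -8.51144307e-06]), 'eef_pos': array([ 223.38959863, -610.41294633,  256.34412565]), 'tool_rot': array([ 3.14155202e+00, -2.73442436e-05,  3.50767054e-01]), 'force': array([ 1.11192203,  0.29594626, -0.12190994]), 'torque': array([ 0.05121967, -0.01196374, -0.02874746]), 'gripper_force': 0.0, 'width': 85.11019340344006}
```

View pics/scene0.png

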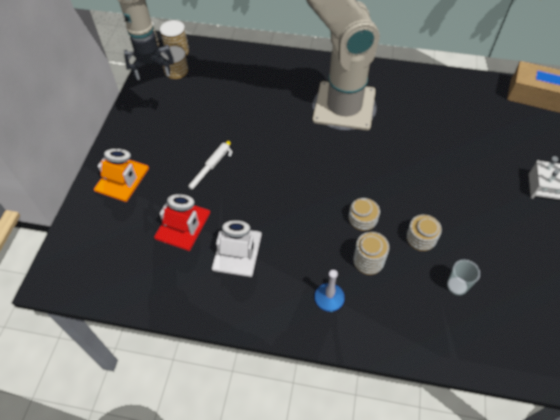

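View pics/top0.png

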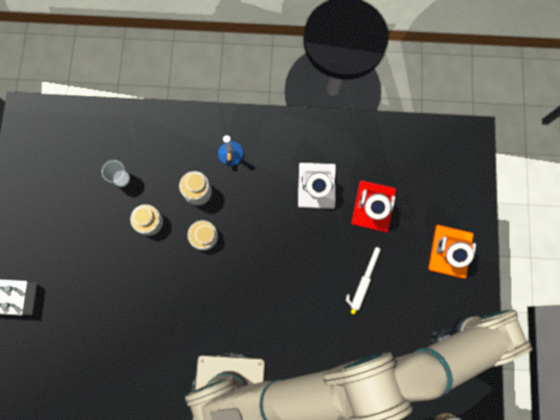

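The scene view shows the tall stack and its dish at (371,245), the low stack at (364,212) and the middle stack at (424,230). The camera with the white stand is at (236,245); the red (180,220) and orange (120,172) ones are decoys. The top view shows the tall dish at (195,183) and the white camera at (318,185).

The possible mix-ups are the dishes in the top view at (195,183), (146,218) and (202,232). I choose the first because it is highest, with z ≈ 112. For the camera I choose the white one.

Run:
```python
from h import *
S=np.load("scene.npy");T=np.load("top.npy")
def fit(P):
    c=P.mean(0);u,s,v=np.linalg.svd(P-c);n=v[2]*np.sign(v[2,2]);return c,n,s[2]/len(P)**.5
for nm,W in(("scene",S),("top",T)):
    for k,(x,y,z) in {"tall":(640,145,112),"low":(476,107,64),"mid":(540,290,80)}.items():
        m=(abs(W[...,0]-x)<60)&(abs(W[...,1]-y)<60)
        P=W[m]; zt=np.percentile(P[:,2],97); Q=P[P[:,2]>zt-6]
        print(nm,k,zt.round(),(Q.min(0)+Q.max(0))[:2]/2,Q.max(0)-Q.min(0))
    # camera head
    m=(abs(W[...,0]-670)<80)&(abs(W[...,1]+240)<70)&(W[...,2]>80)
    P=W[m]; best=None; rng=np.random.default_rng(0)
    for _ in range(3000):
        a,b,c=P[rng.choice(len(P),3,False)]; n=np.cross(b-a,c-a)
        if np.linalg.norm(n)<100: continue
        n/=np.linalg.norm(n); n*=np.sign(n[2]); 
        if abs(np.degrees(np.arccos(n[2]))-30)>8: continue
        i=abs((P-a)@n)<2.5
        if best is None or i.sum()>best.sum(): best=i
    c,n,s=fit(P[best]); Q=P[best]
    print(nm,"head",len(P),best.sum(),c,n,np.degrees(np.arccos(n[2])),s,"bbox mid",(Q.min(0)+Q.max(0))/2,Q.max(0)-Q.min(0))
for nm,b in(("scene",(200,205,270,285)),("top",(285,150,350,220))):
    im=cv2.imread(nm+".png")[b[1]:b[3],b[0]:b[2]]; cv2.imwrite(f"c_{nm}.png",cv2.resize(im,(390,400),interpolation=cv2.INTER_CUBIC))
cv2.imwrite("pics/crop1.png",np.hstack([cv2.imread("c_scene.png"),cv2.imread("c_top.png")]))
# profile of head from both
for W in(S,T):
    m=(abs(W[...,0]-690)<100)&(abs(W[...,1]+243)<8); P=W[m];P=P[P[:,0].argsort()]; print(P[:,[0,2]].round().astype(int).tolist())
```

```text
scene tall 114.0 [637.18960148 146.76005217] [60.62079193 58.2692342  12.21304718]
scene low 66.0 [482.11983569 110.34795627] [66.19000394 58.67941944 10.99524356]
scene mid 82.0 [527.76447892 307.71864024] [60.35398265 58.95827457 10.4511867 ]
scene head 723 224 [ 652.74814542 -243.0072606   110.18527438] [-0.4860555  -0.02070423  0.87368266] 29.11055006848161 1.2968182738335956 bbox mid [ 652.10948419 -244.18947847  109.53183607] [70.00520326 78.28444085 39.69244084]
top tall 115.0 [633.13212336 143.43617227] [60.64304292 56.79625815 14.04215279]
top low 67.0 [476.31984322 107.20392965] [55.60948087 57.17739671 14.77930642]
top mid 83.0 [522.17832638 305.47935025] [58.48320718 60.38331297 13.65923607]
top head 610 226 [ 647.33276888 -245.51723865  108.34963204] [-0.48137085  0.02785139  0.87607443] 28.827609735324263 1.4311742932044185 bbox mid [ 645.8182588  -246.43386388  108.32456139] [68.60749285 76.02671431 41.74462038]
[[612, 80], [616, 85], [617, 90], [619, 91], [620, 90], [620, 92], [622, 91], [623, 92], [627, 98], [628, 94], [628, 97], [628, 99], [630, 97], [632, 99], [633
[... 6939 characters left out ...]
38, 18], [739, 14], [739, 13], [741, 6], [742, 14], [743, 13], [743, 10], [745, 7], [746, 3], [748, 6], [749, 5], [749, 2], [751, -4], [752, 5], [752, -8], [753, 0], [754, 1], [754, 0], [754, -4], [756, 3], [757, 0], [757, -2], [758, -3], [759, 4], [760, 3], [760, 1], [760, 1], [761, -2], [764, 2], [764, 0], [764, -1], [764, 0], [766, -8], [767, 1], [767, 1], [767, 1], [767, 0], [769, -4], [771, 0], [771, 0], [771, 0], [771, 11], [772, -2], [772, -4], [774, 1], [775, -2], [776, -4], [777, -6], [778, -1], [778, 10], [778, 0], [779, -1], [780, -5], [780, -4], [781, 0], [782, -1], [782, -1], [783, -1], [785, 2], [785, 0], [787, -5], [787, -6], [788, -7], [788, 3], [788, 2], [789, 1], [789, -1]]
```

View pics/crop1.png

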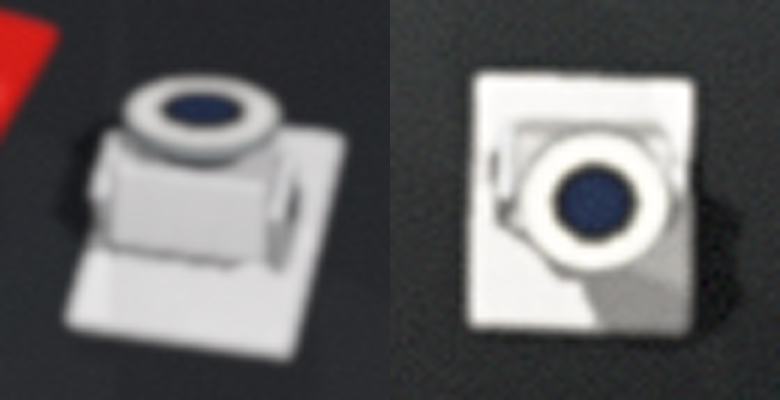

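The crop confirms the white stand and the round ring face, with the lens at about (650,-245,110) tilted about 29° towards the robot. The tall dish is at about (635,145), with its lid at z ≈ 112.

The tool can't tilt, so I'll pivot the dish in the fingers by pressing it gently onto the ring face. First I'll move above the stack and turn the tool so that it closes along y.

Request:
{"name": "play_rows", "arguments": {"targets": [[0,64.6,-56.8,0,20.1],[0,64.6,-56.8,0,20.1],[0,64.6,-56.8,0,20.1],[0,64.6,-56.8,0,20.1],[0,64.6,-56.8,0,20.1],[0,64.6,-56.8,0,20.1],[0,64.6,-56.8,0,20.1],[0,64.6,-56.8,0,20.1],[0,64.6,-56.8,0,20.1],[0,64.6,-56.8,0,20.1]]}}

```text
clock: 1.7
eef_pos: [463.5, -169.5, 256.7]
tool_rot: [3.141, -0.001, -0.0]
force: [1.3, -1.3, -0.4]
width: 85.2
gripper_force: 0.0
```

Run:
```python
from cell import ctrl
print(ctrl.finger_overhang, ctrl.read_state())
```

```text
25.0 {'clock': 1.7, 'qpos': array([ 0.217387  ,  0.40693191,  0.10597786,  1.94658439, -0.05895516,
        0.78989203, -1.21469484]), 'qd': array([-0.95620429,  0.07166081, -0.06230339, -0.13852167,  0.03070199,
        0.04870347, -1.03099642]), 'tau': array([  4.51111481, -42.80248046,   1.20493222, -14.77202833,
        -0.0626462 ,   0.22760427,   1.07943948]), 'eef_pos': array([ 463.4628465 , -169.5470886 ,  256.73036563]), 'tool_rot': array([ 3.14123837e+00, -1.03494219e-03, -1.44265684e-04]), 'force': array([ 1.3088658 , -1.29765303, -0.36496862]), 'torque': array([-0.03893686, -0.11547627, -0.00749395]), 'gripper_force': 0.0, 'width': 85.24784851922324}
```

Request:
{"name": "play_rows", "arguments": {"targets": [[0,17.15,-31.4,4,0],[0,17.15,-31.4,4,0],[0,17.15,-31.4,4,0],[0,17.15,-31.4,4,0],[0,17.15,-31.4,4,0],[0,17.15,-31.4,4,0],[0,17.15,-31.4,4,0],[0,17.15,-31.4,4,0],[0,17.15,-31.4,4,0],[0,17.15,-31.4,4,0]]}}

```text
clock: 2.7
eef_pos: [633.7, 140.9, 216.2]
tool_rot: [3.14, 0.001, -0.001]
force: [-0.0, -0.5, -0.3]
width: 85.2
gripper_force: 0.0
```

Run:
```python
from h import *
im,W=cloud("scene"); s=ctrl.read_state(); print(s["eef_pos"],s["tool_rot"],s["qpos"],s["clock"])
cv2.imwrite("pics/near.png",cv2.resize(im[180:290,310:450,::-1],(763,600),interpolation=cv2.INTER_CUBIC))
m=(abs(W[...,0]-635)<60)&(abs(W[...,1]-145)<75)&(W[...,2]>120)&(W[...,2]<260)
P=W[m]; 
for z in range(120,260,10):
    q=P[(P[:,2]>=z)&(P[:,2]<z+10)]
    if len(q): print(z,len(q),q.min(0).round()[:2],q.max(0).round()[:2])
Q=W[(abs(W[...,0]-635)<45)&(abs(W[...,1]-145)<45)&(W[...,2]<118)&(W[...,2]>105)]; print("dish",len(Q),Q.min(0),Q.max(0))
```

```text
[633.7083585  140.13686701 216.48047404] [ 3.13983962e+00  4.25829847e-04 -2.50203378e-03] [-0.31635315  0.67023974  0.09301032  1.56269342 -0.07095902  0.91282771
 -1.77319466] 2.75
200 5 [628. 185.] [644. 191.]
210 17 [639.  89.] [646. 198.]
220 26 [629.  87.] [647. 198.]
230 18 [635.  86.] [648. 197.]
240 32 [629.  72.] [647. 204.]
250 106 [621.  71.] [649. 217.]
dish 323 [604.44372862 117.09668381 105.19932043] [669.53017644 177.49847122 117.99924973]
```

View pics/near.png

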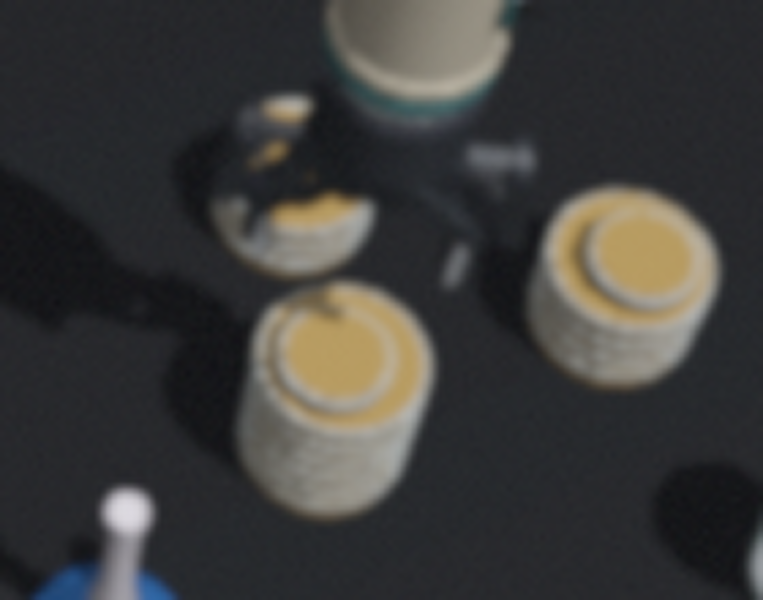

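The crop shows the gripper above and behind the tall dish. The dish is at about (335,355) in the crop, flat and centred on its stack. Next I'll correct in y and start down.

Request:
{"name": "play_rows", "arguments": {"targets": [[0,0.1,-0.45,2,0],[0,0.1,-0.45,5,0],[0,0.1,-0.45,6,0],[0,0.1,-0.45,6,0],[0,0.1,-0.45,6,0]]}}

```text
clock: 3.25
eef_pos: [635.7, 146.1, 157.4]
tool_rot: [3.141, -0.001, -0.002]
force: [0.0, -0.2, -0.0]
width: 85.3
gripper_force: 0.0
```

Request:
{"name": "play_rows", "arguments": {"targets": [[0,0,0.1,1.5,0],[0,0,0.1,3,0],[0,0,0.1,3.65,0],[0,0,0.1,3.65,0],[0,0,0.1,3.65,0]]}}

```text
clock: 3.75
eef_pos: [635.1, 146.2, 119.6]
tool_rot: [3.141, 0.0, 0.0]
force: [0.1, -0.4, 0.9]
width: 85.2
gripper_force: 0.0
```

Request:
{"name": "play_rows", "arguments": {"targets": [[1,0,0,0,0],[1,0,0,0,0],[1,0,0,0,0],[1,0,0,0,0],[1,0,0,0,0],[1,0,0,0,0],[1,0,0,0,0],[1,0,0,0,0]]}}

```text
clock: 4.55
eef_pos: [635.9, 146.4, 120.9]
tool_rot: [-3.141, -0.002, -0.0]
force: [0.9, -0.6, 6.0]
width: 57.6
gripper_force: 64.4
```

Request:
{"name": "play_rows", "arguments": {"targets": [[1,0,0,-1,0],[1,0,0,-3,0],[1,0,0,-6,0],[1,0,0,-10,0],[1,0,0,-13,0],[1,0,0,-13,0],[1,0,0,-13,0]]}}

```text
clock: 5.25
eef_pos: [635.0, 146.2, 250.5]
tool_rot: [-3.141, -0.001, 0.0]
force: [-0.7, 0.6, -0.5]
width: 57.7
gripper_force: 64.0
```

```bash
cat >> h.py <<'E'
def look(name,half=80):
    im,W=cloud("scene"); s=ctrl.read_state(); e=s["eef_pos"]; print(s["clock"],e.round(1),s["tool_rot"].round(3),s["width"],s["force"].round(1))
    m=(np.abs(W-(e-[0,0,15]))<[45,30,35]).all(-1)
    hsv=cv2.cvtColor(im,cv2.COLOR_RGB2HSV)
    v,u=np.where((np.abs(W-e)<half).all(-1)); b=[max(u.min()-5,0),max(v.min()-5,0),u.max()+5,v.max()+5]
    c=im[b[1]:b[3],b[0]:b[2],::-1]; k=min(760/c.shape[1],580/c.shape[0]); print("crop",b,round(k,2))
    cv2.imwrite(f"pics/{name}.png",cv2.resize(c,None,fx=k,fy=k,interpolation=cv2.INTER_CUBIC))
    a=m&(hsv[...,1]>60)&(hsv[...,0]>8)&(hsv[...,0]<35)
    P=W[a]; c=np.median(P,0); P=P[np.linalg.norm(P-c,axis=1)<40]
    for _ in range(3):
        c=P.mean(0); n=np.linalg.svd(P-c)[2][2]; n*=np.sign(n[2]); r=(P-c)@n; P=P[np.abs(r)<2.5*r.std()+.5]
    print("agar",len(P),c.round(1),"bboxmid",((P.min(0)+P.max(0))/2).round(1),(P.max(0)-P.min(0)).round(),"n",n.round(3),"tilt",np.degrees(np.arccos(n[2])).round(1),"rms",r.std().round(2))
    return im,W
E
python3 -c "
from h import *
look('lift')"
```

```text
5.3 [634.3 146.  249.2] [3.141e+00 2.000e-03 0.000e+00] 57.719080354061035 [-0.1  0.4 -0.1]
crop [np.int64(352), np.int64(189), np.int64(416), np.int64(237)] 11.88
agar 272 [634.2 146.8 241.1] bboxmid [634.7 147.5 241.2] [57. 53. 12.] n [ 0.009 -0.008  1.   ] tilt 0.7 rms 2.3
```

View pics/lift.png

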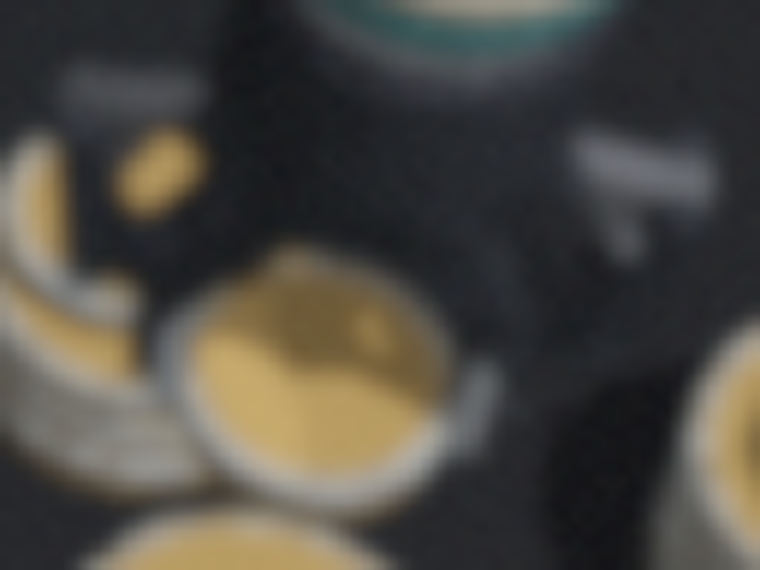

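The view shows the dish held level in the fingers, with its lid centre at about (315,370) in the crop and the stack left standing. Next I'll move over to the camera.

Request:
{"name": "play_rows", "arguments": {"targets": [[1,-1.95,39.1,0,0],[1,-1.95,39.1,0,0],[1,-1.95,39.1,0,0],[1,-1.95,39.1,0,0],[1,-1.95,39.1,0,0],[1,-1.95,39.1,0,0],[1,-1.95,39.1,0,0],[1,-1.95,39.1,0,0],[1,-1.95,39.1,3,0],[1,-1.95,39.1,5,0]]}}

```text
clock: 6.3
eef_pos: [613.3, -246.9, 196.6]
tool_rot: [-3.141, 0.004, -0.004]
force: [0.7, 2.0, -0.5]
width: 57.8
gripper_force: 64.1
```

Request:
{"name": "play_rows", "arguments": {"targets": [[1,0,0,0,0],[1,0,0,0,0],[1,0,0,0,0]]}}

```text
clock: 6.6
eef_pos: [616.2, -244.6, 200.6]
tool_rot: [3.141, -0.001, 0.001]
force: [-0.2, -0.1, -0.6]
width: 57.5
gripper_force: 64.1
```

Run:
```python
from h import *
im,W=look('overcam',110)
m=(abs(W[...,0]-670)<80)&(abs(W[...,1]+240)<60)&(W[...,2]>60)&(W[...,2]<135)
P=W[m]; print(P.min(0),P.max(0))
```

```text
6.65 [ 616.4 -244.7  200.9] [ 3.141e+00 -2.000e-03  1.000e-03] 58.24203214076416 [ 0.5 -0.2 -0.3]
crop [np.int64(204), np.int64(171), np.int64(265), np.int64(249)] 7.44
agar 226 [ 616.6 -245.5  191.2] bboxmid [ 614.2 -244.9  190.9] [55. 53. 14.] n [-0.056  0.017  0.998] tilt 3.4 rms 2.75
[ 614.79430167 -296.3674905    60.36050654] [ 714.18913461 -187.93229776  128.33219873]
```

View pics/overcam.png

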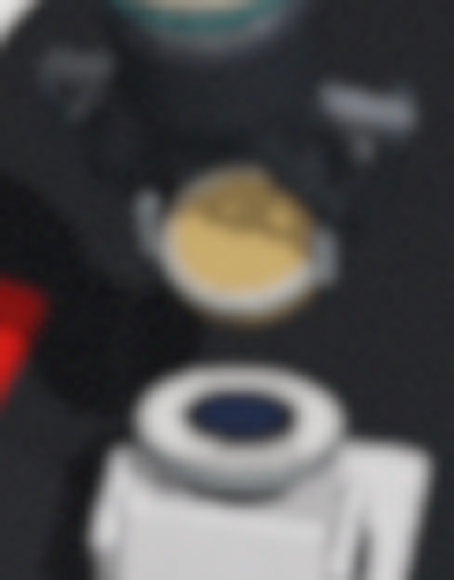

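The view shows the dish at (242,240) in line with the ring centre at (240,418) in the crop. Next I'll lower it onto the ring's near half in small steps.

Request:
{"name": "play_rows", "arguments": {"targets": [[1,0,0,2,0],[1,0,0,4.5,0],[1,0,0,6,0],[1,0,0,6.5,0],[1,0,0,6.5,0]]}}

```text
clock: 7.15
eef_pos: [615.5, -244.6, 134.8]
tool_rot: [-3.141, 0.001, 0.0]
force: [-0.1, 0.5, -1.5]
width: 57.6
gripper_force: 64.2
```

Request:
{"name": "play_rows", "arguments": {"targets": [[1,0,0,0.3,0],[1,0,0,0.6,0],[1,0,0,0.8,0],[1,0,0,0.8,0]]}}

```text
clock: 7.55
eef_pos: [615.3, -245.2, 129.5]
tool_rot: [3.141, -0.0, -0.0]
force: [-7.0, 2.6, 12.6]
width: 57.7
gripper_force: 67.9
```

Request:
{"name": "play_rows", "arguments": {"targets": [[1,0,0,0.2,0],[1,0,0,0.4,0],[1,0,0,0.4,0]]}}

```text
clock: 7.85
eef_pos: [614.9, -245.4, 125.7]
tool_rot: [3.141, 0.0, -0.001]
force: [-6.9, 1.3, 13.2]
width: 57.1
gripper_force: 71.3
```

Request:
{"name": "play_rows", "arguments": {"targets": [[1,0,0,0.2,0],[1,0,0,0.4,0],[1,0,0,0.4,0]]}}

```text
clock: 8.15
eef_pos: [614.9, -245.5, 121.9]
tool_rot: [3.141, 0.0, -0.001]
force: [-7.4, 1.2, 13.6]
width: 57.8
gripper_force: 74.8
```

Run:
```python
from h import *
look('press',90)
```

```text
8.2 [ 614.9 -245.5  122. ] [ 3.141e+00  0.000e+00 -1.000e-03] 57.53374954150518 [-8.5  2.1 14.1]
crop [np.int64(207), np.int64(187), np.int64(266), np.int64(262)] 7.73
agar 165 [ 615.6 -247.1  114.4] bboxmid [ 614.4 -247.5  112.6] [62. 53. 27.] n [-0.255  0.006  0.967] tilt 14.8 rms 3.47
```

View pics/press.png

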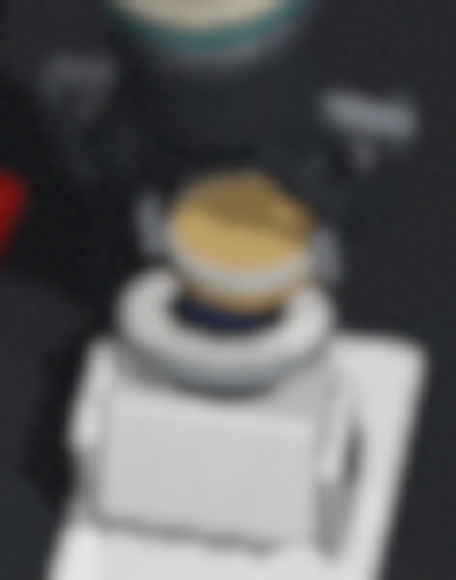

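The dish is pivoting as planned: it now tilts about 15°, with its far edge riding on the face near (235,290). Next I'll keep pressing.

Request:
{"name": "play_rows", "arguments": {"targets": [[1,0,0,0.2,0],[1,0,0,0.4,0],[1,0,0,0.4,0]]}}

```text
clock: 8.5
eef_pos: [615.1, -245.9, 117.7]
tool_rot: [3.14, -0.0, -0.001]
force: [-6.8, 0.7, 12.6]
width: 57.4
gripper_force: 77.7
```

Request:
{"name": "play_rows", "arguments": {"targets": [[1,0,0,0.2,0],[1,0,0,0.3,0],[1,0,0,0.3,0]]}}

```text
clock: 8.8
eef_pos: [615.3, -246.0, 115.2]
tool_rot: [3.14, -0.001, -0.001]
force: [-7.3, 0.5, 14.8]
width: 57.6
gripper_force: 79.4
```

Run:
```python
from h import *
look('press2',90)
```

```text
8.85 [ 615.3 -246.   115.2] [ 3.14e+00 -1.00e-03 -1.00e-03] 57.6765686504316 [-8.   1.2 14.8]
crop [np.int64(207), np.int64(189), np.int64(266), np.int64(263)] 7.84
agar 149 [ 618.4 -247.3  109.8] bboxmid [ 620.6 -248.1  109.5] [55. 51. 26.] n [-0.273  0.023  0.962] tilt 15.9 rms 4.06
```

Request:
{"name": "play_rows", "arguments": {"targets": [[1,0,0,0.1,0],[1,0,0,0.2,0],[1,0,0,0.2,0]]}}

```text
clock: 9.15
eef_pos: [615.5, -245.9, 113.9]
tool_rot: [3.14, -0.001, -0.001]
force: [-9.4, 1.2, 18.4]
width: 58.1
gripper_force: 80.6
```

Request:
{"name": "play_rows", "arguments": {"targets": [[1,0,0,0.1,0],[1,0,0,0.15,0],[1,0,0,0.15,0]]}}

```text
clock: 9.45
eef_pos: [615.5, -245.9, 113.7]
tool_rot: [3.14, -0.002, -0.001]
force: [-11.1, 2.9, 26.8]
width: 57.5
gripper_force: 81.4
```

The force is rising, so the dish is seated on the face. Next I'll back off along the line of sight to the viewing pose and look.

Request:
{"name": "play_rows", "arguments": {"targets": [[1,-0.5,0,-1,0],[1,-1.2,0,-3,0],[1,-2,-0.1,-6,0],[1,-2.6,-0.1,-9,0],[1,-2.65,-0.1,-11.5,0],[1,-2.65,-0.1,-11.8,0],[1,-2.65,-0.1,-11.8,0],[1,-2.65,-0.1,-11.8,0],[1,-2.65,-0.1,-11.8,0]]}}

```text
clock: 10.35
eef_pos: [588.5, -243.5, 224.9]
tool_rot: [-3.141, 0.002, 0.0]
force: [0.3, 0.6, 0.2]
width: 57.7
gripper_force: 78.7
```

Run:
```python
from h import *
im,W=look('final',80)
# robust plane: RANSAC over pixels of the lid (agar colour, lit), averaged depth of 6 frames
Ws=np.nanmean([cloud("scene")[1] for _ in range(8)],0); e=ctrl.read_state()["eef_pos"]
hsv=cv2.cvtColor(im,cv2.COLOR_RGB2HSV)
a=(np.abs(Ws-(e-[0,0,15]))<[40,27,35]).all(-1)&(hsv[...,1]>60)&(hsv[...,0]>8)&(hsv[...,0]<35)
a=cv2.erode(a.astype(np.uint8),np.ones((3,3)))>0
P=Ws[a]; rng=np.random.default_rng(1); best=None
for _ in range(4000):
    p=P[rng.choice(len(P),3,False)]; n=np.cross(p[1]-p[0],p[2]-p[0])
    if np.linalg.norm(n)<200: continue
    n/=np.linalg.norm(n); i=abs((P-p[0])@n)<1.5
    if best is None or i.sum()>best.sum(): best=i
Q=P[best]; c=Q.mean(0); n=np.linalg.svd(Q-c)[2][2]; n*=np.sign(n[2])
print(len(P),len(Q),c,((Q.min(0)+Q.max(0))/2),Q.max(0)-Q.min(0),n,np.degrees(np.arccos(n[2])))
```

```text
10.4 [ 588.5 -243.5  224.9] [-3.141e+00  2.000e-03  0.000e+00] 57.87660727619282 [ 0.1  0.2 -0. ]
crop [np.int64(206), np.int64(159), np.int64(267), np.int64(202)] 12.46
agar 166 [ 592.3 -242.9  219.2] bboxmid [ 590.7 -243.   217.9] [61. 55. 29.] n [-0.259  0.055  0.964] tilt 15.4 rms 4.24
78 78 [ 586.75684608 -244.02335789  220.34179099] [ 586.12372063 -244.49878432  220.27964884] [31.50404253 43.4815873  17.59298131] [-0.45699457 -0.01040058  0.88940867] 27.200964956343174
```

View pics/final.png

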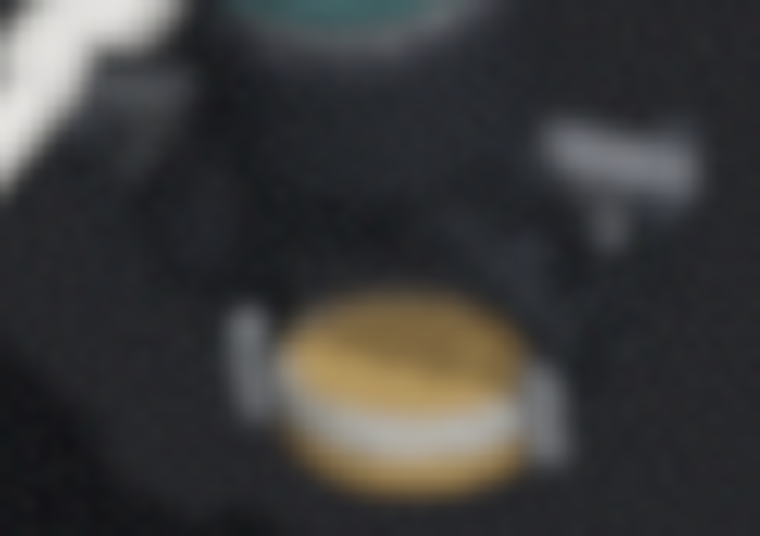

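The dish is tilted 27° towards the robot. By the scene camera its centre is about 120 mm from the lens and about 2–4 mm low across the line of sight. I'll make one small correction, settle, and hand in.

Request:
{"name": "play_rows", "arguments": {"targets": [[1,0.2,0,-0.3,0],[1,0.2,0,-0.3,0],[1,0.2,0,-0.3,0],[1,0.2,0,-0.3,0],[1,0.2,0,-0.3,0],[1,0.2,0,-0.3,0],[1,0.2,0,-0.3,0],[1,0.2,0,-0.3,0]]}}

```text
clock: 11.6
eef_pos: [591.1, -243.9, 229.3]
tool_rot: [-3.142, 0.0, -0.0]
force: [0.2, -0.7, -0.9]
width: 57.6
gripper_force: 78.7
```

Run:
```python
from cell import ctrl
s=ctrl.read_state(); print(s["eef_pos"],abs(s["qd"]).max(),s["gripper_force"])
print(ctrl.finish_job())
```

```text
[ 591.06098615 -243.85474412  229.30461559] 0.0014025090985659043 78.65190267562866
the job is handed in; nothing more can be done
None
```

I handed the job in with the dish from the tallest stack still in the gripper, steady in front of the white camera. By my measurements it is tilted about 27° towards the lens, about 120 mm away and within a few mm of the line of sight; the hand-in gave no verdict.

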